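Clamp the button jar and unscrew its tight cap

TASK

Open the button jar that stands in the bench clamp: first push the clamp's sprung lever all the way down until it locks the jar, then unscrew the tight cap (anticlockwise), without the jar turning or lifting, and stop turning as soon as the thread lets go. Lift the cap straight up and finish while still holding it in the gripper, level and centred, about 2 cm above the mouth of the jar; do not put it down or let go, and leave the clamp locked and the other things on the table alone.

Things in the scene. Friction and masses are not known exactly. Their poses are not given: they have to be found in the camera images.
- clamp: bench clamp fixed to the table: plywood plate 185 x 90 mm, 12 mm thick, from 130 mm on its -x side to 55 mm on its +x. Origin: on the table under the middle of the jar's place; z up. On +x a wooden V-block, top 58 mm above the table; on -x a dark steel housing (65 to 115 mm out, top 54 mm) with a sprung rubber-faced jaw facing the jar, and the lever
- lever (a joint): the clamp's sprung lever, rad: 0 raised, jaw open (at the start); 0.85 fully down, jaw pressing the jar into the V-block. Its hinge: 100 mm from the clamp's origin towards its -x, 46 mm above the table, along its y. Takes 5 to 15 N from above. Over-centre: let go before about 0.7 it springs back up, beyond that it snaps to 0.85 and stays
- lever_press (a point): point on the upper face of the lever's black paddle, 55 mm out from the hinge, where to push; moves with the lever. The paddle, 34 mm wide, 10 mm thick, reaches from 14 to 75 mm from the hinge, away from the jar, 43 deg above level at 0, 6 deg below level at 0.85. Closed fingertips push it down along its arc: this point sinks from about 87 to 46 mm above the table
- jar: round glass button jar (loose, about 0.3 kg) standing in the clamp on the plywood plate: body 54 mm dia and 70 mm tall, then a threaded neck under the cap up to 92 mm. Origin: centre of its underside; z up. Unclamped, it turns along with the cap
- jar_mouth (a point): centre of the jar's mouth, 92 mm above its underside. A sprung seal in it pushes the cap up 1 to 2 mm as it comes free
- jar_label (a point): a small paper label on the jar's side, 59 mm above its underside, 27 mm from its axis on the jar's +x; shows whether the jar has turned
- cap: ribbed aluminium screw cap on the jar, 60 mm dia, 24 mm tall, 50 g. Origin: centre of its open lower edge (86 mm above the table when on); z up. Tight: 0.2 to 0.5 N m. Unscrews anticlockwise seen from above: rises about 1.5 mm, lets go after 55 to 60 deg, then lifts straight off; at about 95 deg its lugs meet a stop, so turn 70 to 85 deg, in one grasp across its sides
- spool_a: thread spool standing on end, 28 mm dia, 42 mm tall, near the clamp's V-block. Origin: underside centre. To be left alone
- spool_b: thread spool standing on end, 28 mm dia, 42 mm tall, beside the clamp. Origin: underside centre. To be left alone
- small_jar: small closed jar, 44 mm dia, 65 mm tall, standing loose on the table (not the one to open). Origin: underside centre. To be left alone
- rotary_cutter: rotary cutter lying flat, 150 mm long, 16 mm high, its handle towards its -x. Origin: on the table under its middle. To be left alone
- pattern_weight: turned steel pattern weight, 44 mm dia, 30 mm tall. Origin: underside centre. To be left alone
- magnet_dish: shallow round dish, 90 mm dia, 18 mm tall. Origin: underside centre. To be left alone
Mind the look-alikes: they are no part of the job. Leave any orange look-alike of the clamp alone.

How it is judged:
By the outcome, as a careful person would: the job done as asked, in the order asked, and still so for the second after the job is handed in, while the arm keeps its last pose, push and grip.
It also fails if it takes over 48 s, if anything falls off the work surface, if the arm or the gripper's body presses on something with over 40 N, if the wrist force passes 120 N, or if a joint passes its speed limit or range.

ROBOT

A 6-joint arm with a two-finger parallel gripper is mounted at the origin on the work surface. World frame = base frame: x ahead of the robot, y to its left, z up, the work surface at z = 0. Lengths are in mm, angles in rad, forces in N, time in s.
With the tool pointing down it reaches from about 300 to 775 mm from the base axis. Payload 14.6 kg.
Tool frame: the origin (TCP) lies on the centre line of the jaws, within the pads' length; the fingertips stand 19 mm ahead of it and the grasp point (between the pads) is the TCP (bot.tip_reach is the distance from the TCP to the fingertips, in mm); z points along the fingers, y is the line along which they close (so a half turn about z gives the same grasp; the last joint's range is limited). The gripper opens to 85 mm and grips with 20 to 120 N. Pads are 22 mm wide; open, the fingers measure 114 mm over their backs; the gripper's body (76 mm by 85 mm) begins 54 mm behind the grasp point. The pads swing forward as they close: fully open they stand 13 mm farther back than shut.
Start: joints at [1.221, 0.3, 1.521, -0, 1.321, -0.067], TCP at [153.473, 528.144, 250.281] pointing down, gripper open.
Joint ranges: [-3.03, 3.03], [-0.79, 2.21], [0.23, 2.52], [-1.04, 4.18], [0, 3.07], [-2.55, 2.55]. Speed limits (rad/s): [2.22, 2.22, 2.57, 3.14, 3.14, 3.14].

INTERFACE

Orientations are given as a unit quaternion [w, x, y, z].
In Python, from rig import bot gives the robot as it stands. Calls block until the motion is done:
- bot.move_to(position, orientation): joint-space move of the TCP to a pose.
- bot.servo_line(position, attitude=None, speed=150, until_force=None): straight line of the TCP; attitude=None keeps the orientation; speed is the mean speed in mm/s. With until_force (N) it stops when the force on the tool has changed by that much, and returns True; else False.
- bot.move_joints(angles): joint-space move.
- bot.move_gripper(opening, grip_force=None): finger opening in mm; grip_force is the grip in N (None keeps the last); returns when the fingers have stopped.
- bot.dwell(seconds).
- bot.ik(position, orientation): joint angles nearest the present ones, or None.
- bot.read_state(): the state.
- bot.read_camera(name): name is "scene" or "top" or "wrist"; returns a dict with "image" (400x640x3 uint8, blue, green, red), "depth" (400x640 float32, mm along the optical axis (not along the pixel's ray), 0 where there is no reading), "fovy" (degrees; the focal length in pixels is half the picture's height over the tangent of half this angle, whatever the lens; pixels are square), "cx", "cy" (the principal point, pixels), "k1" (the pictures are not rectified: a ray, as slopes to the right and down, at radius r is drawn at 1 + k1 r^2 times it, then the intrinsics apply), "eye" and "attitude" of the camera in the world; the wrist camera has in their place "mount" (4x4, takes a point from camera to tool coordinates, whose origin is the TCP and whose axes are the flange's). Camera axes: x right, y down, z forward; pixel columns grow to the right and rows downward; lengths in mm; the calibration is good to about 2 mm. A picture is of the moment at which its call begins: read the wrist's pose just before it.
A pose or a line that the arm cannot do raises bot.MotionError and nothing moves.
- bot.finish_job(): hands the job in; it is judged then, once.
The state is a dict: "clock": time; "joint_positions": joint angles; "qvel": joint speeds; "effort": joint torques, N m; "ee_pos": TCP position; "tool_rot": TCP orientation; "ft_force": force on the tool from outside, world axes, zero at the start; "moment": the same for the moment, N m; "grip_width": finger opening in mm; "grip_force": force on a finger pad.
Only numpy, scipy, OpenCV 4.12 (cv2) and the standard library are available. Lean on these libraries where they do the work, as an engineer would, in place of code of your own. Each camera call takes 0.05 s, during which the arm holds its last target. There are 200 camera calls.

## Working session

There is one attempt and no reset: what is moved stays moved. The work goes in short steps, each a Python script; the robot and the scene stay as the last script left them, time stands still between calls to the robot, and variables do not carry over. Pictures are saved under pics/ and viewed, at most 10 in all, crops included, and the job is handed in when it is done.

```bash
ls; mkdir -p pics
cat > h.py <<'E'
import numpy as np, cv2
from scipy.spatial.transform import Rotation as R
from rig import bot
def rot(q): return R.from_quat([q[1],q[2],q[3],q[0]]).as_matrix()
def quat(m):
    q=R.from_matrix(m).as_quat(); return [q[3],q[0],q[1],q[2]]
def cloud(c, T=None):
    d=c["depth"]; h,w=d.shape; f=h/2/np.tan(np.radians(c["fovy"])/2)
    v,u=np.mgrid[:h,:w].astype(np.float32)
    K=np.array([[f,0,c["cx"]],[0,f,c["cy"]],[0,0,1.]])
    n=cv2.undistortPoints(np.stack([u.ravel(),v.ravel()],1)[:,None].astype(np.float64),K,np.array([c["k1"],0,0,0,0.]))[:,0]
    P=np.c_[n,np.ones(len(n))]*d.reshape(-1,1)
    if T is None: W=P@rot(c["attitude"]).T+np.array(c["eye"])
    else: W=(np.c_[P,np.ones(len(P))]@T.T)[:,:3]
    W[d.ravel()<=0]=np.nan
    return W.reshape(h,w,3)
E
python3 - <<'E'
from h import *
print(bot.read_state())
for n in("top","scene"):
    c=bot.read_camera(n); cv2.imwrite(f"pics/{n}1.png",c["image"]); np.save(n+".npy",cloud(c))
    print(n,c["fovy"],c["eye"],c["attitude"],c["k1"])
E
```

```text
pics
{'clock': 0.0, 'joint_positions': array([ 1.22139552e+00,  3.00489164e-01,  1.52162897e+00,  1.84338801e-05,
        1.32073705e+00, -6.66158401e-02]), 'qvel': array([-2.10518771e-03,  1.24791390e-06, -1.82160799e-05,  1.98423549e-03,
       -1.72192040e-03,  5.44279323e-04]), 'effort': array([ 1.81328276e-03, -5.43469870e+01, -3.61816585e+01,  9.59787172e-06,
        3.76176409e-03,  2.33500907e-05]), 'ee_pos': array([153.39312948, 527.92997099, 249.69114655]), 'tool_rot': array([-1.39099633e-04,  1.40924074e-01,  9.90020205e-01, -6.15812443e-04]), 'ft_force': array([-0.30488395,  0.14660222, -0.16337265]), 'moment': array([0.00141652, 0.02322792, 0.02619187]), 'grip_force': 0.0, 'grip_width': 85.67244101661427}
top 42.44970924807513 [ 384.54125291   -4.59273431 1365.08969793] [-0.05133671  0.71296015 -0.69661287  0.06150514] -0.13473290729656065
scene 52.885681058918316 [1098.74765944  393.41539483  807.14066352] [-0.15011534  0.40716273  0.83787506 -0.33113334] -0.027197517922947008
```

View pics/top1.png

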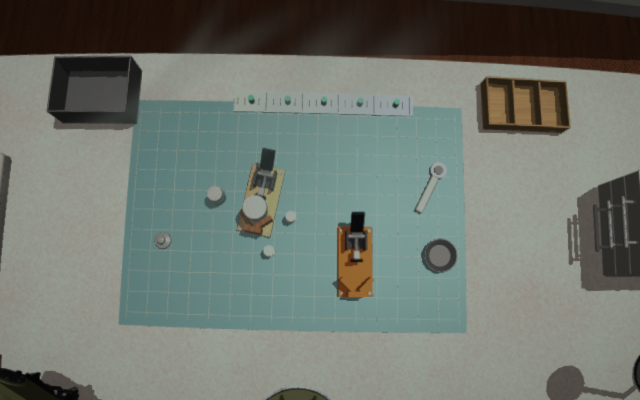

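View pics/scene1.png

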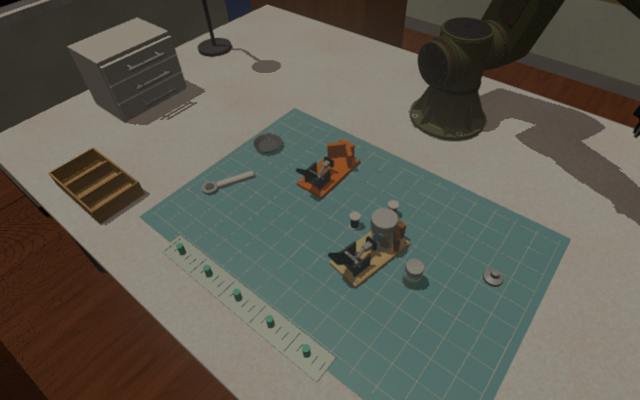

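The top view shows the wooden clamp with the cap at about (255,208) and its paddle at (267,158). The spools are at (290,217) and (268,252), the small jar at (214,194), and the orange decoy at (355,260). Next I'll measure from depth, then refine with the wrist camera.

```bash
cat > m.py <<'E'
from h import *
def measure(W, roi=None):
    P=W.reshape(-1,3); P=P[~np.isnan(P).any(1)]
    if roi is not None: P=P[np.hypot(*(P[:,:2]-roi).T)<150]
    t=P[(P[:,2]>104)&(P[:,2]<117)]
    c,r=cv2.minEnclosingCircle(t[:,:2].astype(np.float32))
    print("cap",c,r,t[:,:2].mean(0),np.median(t[:,2]),len(t)); return np.array(c),P
E
python3 - <<'E'
from m import *
for n,(u0,u1,v0,v1) in {"top":(200,310,140,265),"scene":(325,430,190,290)}.items():
    W=np.load(n+".npy")[v0:v1,u0:u1]; c,P=measure(W)
    pl=P[(P[:,2]>6)&(P[:,2]<18)]; print("plate",cv2.minAreaRect(pl[:,:2].astype(np.float32)))
W=np.load("top.npy")
for p in [(267,153),(267,158),(267,165),(290,217),(268,252),(214,194),(260,240),(150,150)]: print(p,W[p[1],p[0]].round(1))
E
```

```text
cap (633.8228759765625, 95.65695190429688) 90.05894470214844 [576.67684563 116.97551106] 110.7780370859889 447
plate ((608.633056640625, 129.98574829101562), (337.3888244628906, 296.2430114746094), 1.3186571598052979)
cap (578.4107666015625, 122.10234832763672) 30.50798225402832 [579.48078845 123.06027397] 109.67670611906237 459
plate ((568.9801025390625, 78.89572143554688), (315.4360046386719, 200.79855346679688), 41.279239654541016)
(267, 153) [718.   92.3  95.2]
(267, 158) [706.5  92.3  88.6]
(267, 165) [692.3  92.9  71.5]
(290, 217) [562.6  30.6  42.1]
(268, 252) [470.7  84.6  41.2]
(214, 194) [613.8 226.6  67.9]
(260, 240) [504.3 109.3   4.8]
(150, 150) [744.3 423.2   1.9]
```

Run:
```python
from m import *
s=bot.read_state(); 
bot.move_to([610,110,330], s["tool_rot"]/np.linalg.norm(s["tool_rot"]))
s=bot.read_state(); c=bot.read_camera("wrist"); M=np.array(c["mount"]); print(M.round(3),s["ee_pos"],s["joint_positions"],c["fovy"],s["clock"])
T=np.eye(4);T[:3,:3]=rot(s["tool_rot"]);T[:3,3]=s["ee_pos"]
W=cloud(c,T@M); np.save("wrist.npy",W); cv2.imwrite("pics/w1.png",c["image"])
t=W.reshape(-1,3); t=t[(np.hypot(t[:,0]-578,t[:,1]-120)<45)&(t[:,2]>106)&(t[:,2]<117)]
print(len(t), np.median(t[:,2]) if len(t) else 0)
if len(t): print(cv2.minEnclosingCircle(t[:,:2].astype(np.float32)))
```

```text
[[ 0.00000e+00 -9.45000e-01 -3.27000e-01  8.47930e+01]
 [ 1.00000e+00  0.00000e+00 -0.00000e+00  8.30000e-02]
 [ 1.00000e-03 -3.27000e-01  9.45000e-01 -1.22427e+02]
 [ 0.00000e+00  0.00000e+00  0.00000e+00  1.00000e+00]] [609.76407229 110.89336222 329.96030519] [ 1.21116493e-01  4.19002176e-01  1.17874578e+00 -8.46448331e-04
  1.54439979e+00 -1.16799657e+00] 64.60167799091363 2.3333
2325 109.30749068317675
((576.3049926757812, 119.7031021118164), 29.727169036865234)
```

View pics/w1.png

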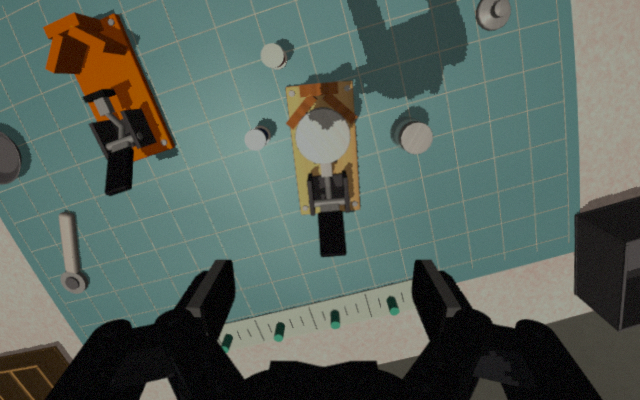

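The wrist view shows the cap at (323,135) and the paddle at (331,235), with the lever pointing away from the base. Now I'll fit the clamp axis from the paddle and the plate.

Run:
```python
from m import *
W=np.load("wrist.npy"); im=cv2.imread("pics/w1.png").astype(int)
Q=W[195:260,310:352].reshape(-1,3); col=im[195:260,310:352].reshape(-1,3).max(1)
k=(Q[:,2]>60)&(Q[:,2]<115); P=Q[k]; c=P.mean(0); u,s,v=np.linalg.svd(P-c,full_matrices=False)
print("paddle",len(P),c,v[0],v[2],s, P.min(0),P.max(0), cv2.minAreaRect(P[:,:2].astype(np.float32)))
A=W[75:225,280:370].reshape(-1,3); b=im[75:225,280:370].reshape(-1,3)
k=(A[:,2]>5)&(A[:,2]<18)&(b[:,2]>b[:,0]+25); pl=A[k]; print("plate",len(pl),np.median(pl[:,2]),cv2.minAreaRect(pl[:,:2].astype(np.float32)))
for p in [(288,86),(353,80),(360,210),(302,215)]: print(p,W[p[1],p[0]])
```

```text
paddle 1132 [703.97251742  95.32312141  80.63581829] [ 0.72771119 -0.1418241   0.67106061] [ 0.65800952 -0.13172797 -0.74139815] [570.41705904 326.83227447  37.8257677 ] [678.64118246  75.39092984  60.03523283] [730.01908951 115.26177389  99.50559748] ((704.219970703125, 95.21223449707031), (33.97831726074219, 48.42661666870117), 79.03693389892578)
plate 2863 10.591138483096984 ((610.8131713867188, 112.59909057617188), (89.64048767089844, 184.7967071533203), 79.345458984375)
(288, 86) [512.57077565  90.15161531  11.63502777]
(353, 80) [529.20279728 175.94116473  -1.43244668]
(360, 210) [ 7.14966278e+02  1.39081879e+02 -2.67320799e-01]
(302, 215) [698.6740456   50.68810903  -1.61485328]
```

```bash
cat >> h.py <<'E'
d=np.array([np.cos(np.radians(-10.8)),np.sin(np.radians(-10.8))]); O=np.array([574.2,119.7])
def down(yaw):  # yaw of tool y axis, tool z down
    y=np.array([np.cos(yaw),np.sin(yaw),0]); z=np.array([0,0,-1.]); return quat(np.c_[np.cross(y,z),y,z])
def pt(r,z): return [*(O+r*d),z]
E
python3 - <<'E'
from h import *
t=bot.tip_reach; q=down(np.radians(79.2)); print(t)
bot.move_gripper(0)
bot.move_to(pt(126,t+115),q)
def tgt(a):
    r=100+55*np.cos(a)-5*np.sin(a); z=46+55*np.sin(a)+5*np.cos(a)
    return pt(r-11*np.clip(a/0.15,-0.5,1),z+t)
def st(m): s=bot.read_state(); print(m,s["clock"],(s["ee_pos"]-[0,0,t]).round(1),s["ft_force"].round(1))
hit=bot.servo_line([*tgt(0.75)[:2],t+70],speed=40,until_force=4); st(hit)
z0=bot.read_state()["ee_pos"][2]
for a in np.linspace(0.60,-0.08,9):
    p=tgt(a)
    if p[2]>bot.read_state()["ee_pos"][2]: continue
    h=bot.servo_line(p,speed=60,until_force=30); st((round(a,2),h))
    if h: break
p=tgt(-0.08); p[2]-=4
h=bot.servo_line(p,speed=15,until_force=12); st(h)
c=bot.read_camera("scene"); cv2.imwrite("pics/s2.png",cv2.resize(c["image"][180:300,310:440],None,fx=4,fy=4))
E
```

```text
19.0
True 4.8167 [697.4  96.1  81.2] [-5.9  0.5  5.3]
(np.float64(0.52), False) 5.125 [705.8  94.8  76.9] [-5.6  1.2  3.7]
(np.float64(0.43), False) 5.375 [708.5  94.3  73.4] [-4.7  2.5  3.4]
(np.float64(0.34), False) 5.625 [710.9  93.8  69.5] [-1.9  2.3  4.8]
(np.float64(0.26), False) 5.875 [712.7  93.3  65.2] [-1.5  1.2  4.1]
(np.float64(0.18), False) 6.125 [714.   92.9  60.4] [-0.4 -0.4  3.6]
(np.float64(0.09), False) 6.3917 [719.1  91.8  55.1] [0.3 0.3 0.4]
(np.float64(0.01), False) 6.6833 [726.   90.6  50.8] [-0.3  0.  -0.2]
(np.float64(-0.08), False) 6.9583 [732.   89.5  46.2] [ 0.2 -0.4 -0.2]
True 7.2083 [732.2  89.7  45.6] [-3.2 -0.8  7.5]
```

View pics/s2.png

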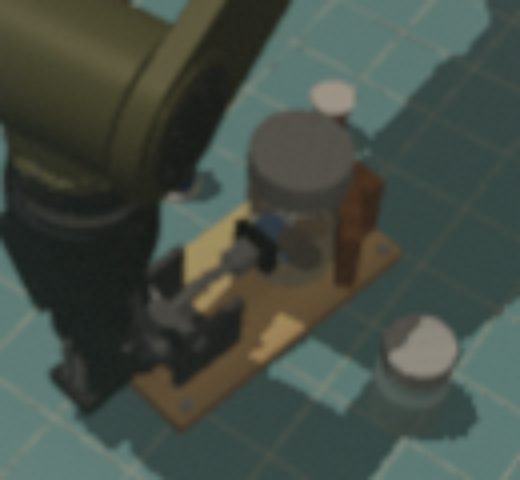

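The lever snapped over and meets its stop at about 46 mm, with the jaw against the jar. Next I'll re-measure the cap with two opposed wrist views, so that mount bias cancels.

Run:
```python
from h import *
s=bot.read_state(); bot.servo_line(s["ee_pos"]+[0,0,130],speed=250); bot.move_gripper(80)
yaw=np.radians(79.2); im=[]; C=[]
for k in (0,1):
    y=yaw+k*np.pi
    bot.move_to([575,119.7,250],down(y)); bot.dwell(.2)
    s=bot.read_state(); c=bot.read_camera("wrist"); T=np.eye(4);T[:3,:3]=rot(s["tool_rot"]);T[:3,3]=s["ee_pos"]
    W=cloud(c,T@np.array(c["mount"])); t=W.reshape(-1,3); t=t[(np.hypot(t[:,0]-575,t[:,1]-120)<45)&(t[:,2]>104)&(t[:,2]<117)]
    m=cv2.minEnclosingCircle(t[:,:2].astype(np.float32)); lo,hi=np.percentile(t[:,:2],[.2,99.8],axis=0)
    print(k,s["clock"],s["joint_positions"].round(2),len(t),np.median(t[:,2]),m,(lo+hi)/2,t[:,:2].mean(0)); im.append(c["image"][60:380,100:540])
cv2.imwrite("pics/w2.png",cv2.resize(np.vstack(im),(412,600)))
for a in range(-180,181,30):
    j=bot.ik([576,119.7,95],down(np.radians(a))); print(a,None if j is None else j.round(2)[[0,5]])
```

```text
0 9.5917 [ 0.14  0.39  1.41 -0.    1.35 -1.24] 3531 109.15986474187702 ((573.1417846679688, 120.36573791503906), 30.044666290283203) [573.10211423 120.3790661 ] [572.16361578 120.52989121]
1 12.4917 [0.14 0.38 1.41 0.   1.35 1.9 ] 3487 109.36293711106731 ((573.9640502929688, 119.4061508178711), 30.245891571044922) [574.2873842  119.28898348] [575.30062258 119.12264102]
-180 None
-150 None
-120 [0.14 2.24]
-90 [0.14 1.71]
-60 [0.14 1.19]
-30 [0.14 0.67]
0 [0.14 0.14]
30 [ 0.14 -0.38]
60 [ 0.14 -0.9 ]
90 [ 0.14 -1.43]
120 [ 0.14 -1.95]
150 [ 0.14 -2.48]
180 None
```

View pics/w2.png

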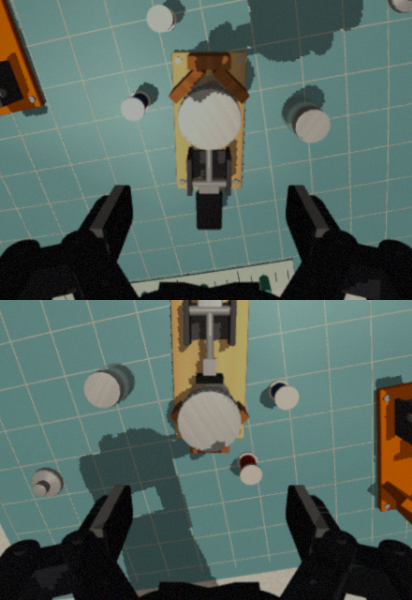

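Both views agree: the cap centre is (573.6, 119.9), the lever lies flat at top (209,210), and the jaw is on the jar. Next is the descent and a gentle grasp, checking lateral force.

Run:
```python
from h import *
y=np.radians(-100.8); q=down(y)
def st(m): s=bot.read_state(); print(m,round(s["clock"],2),s["ee_pos"].round(1),s["ft_force"].round(1),s["moment"].round(2),round(s["grip_width"],1),round(s["grip_force"],1))
bot.servo_line([573.6,119.8,130],q,speed=200)
h=bot.servo_line([573.6,119.8,96],q,speed=80,until_force=6); st(h)
bot.move_gripper(50,20); bot.dwell(.2); st("grip20")
c=bot.read_camera("scene"); cv2.imwrite("pics/s3.png",cv2.resize(c["image"][180:300,310:440],None,fx=4,fy=4))
```

```text
False 13.87 [573.6 119.8  95.8] [-0.8  0.3 -0.4] [0.01 0.   0.06] 79.9 0.0
grip20 14.38 [573.9 119.8  96.6] [-0.4 -0.6  5.3] [-0.07  0.2   0.04] 60.1 21.2
```

View pics/s3.png

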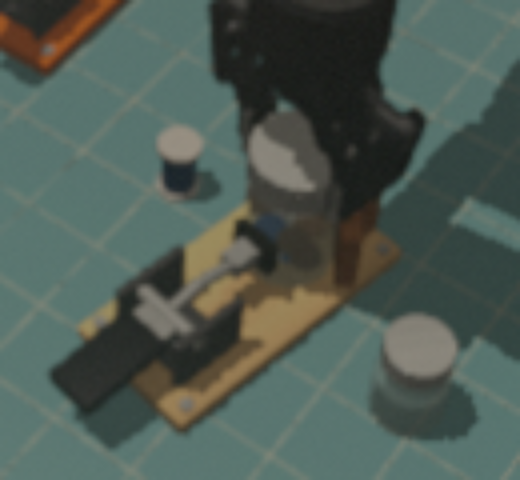

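The cap is centred: lateral force is under 1 N and the width is 60.1 mm. Next I'll firm the grip and turn in small steps.

```bash
cat > turn.py <<'E'
from h import *
import sys
a0,a1,n=map(float,sys.argv[1:4]); X,Y=573.7,119.8
def st(m): s=bot.read_state(); print(m,round(s["clock"],2),s["ee_pos"].round(1),s["ft_force"].round(1),s["moment"].round(2),round(s["grip_width"],1),round(s["grip_force"],1))
if a0==0: bot.move_gripper(50,80); bot.dwell(.2); st("grip")
for a in np.linspace(a0,a1,int(n)+1)[1:]:
    z=96.3+1.5*min(a,57)/57+ (0.08*max(a-57,0))
    bot.servo_line([X,Y,z],down(np.radians(-100.8+a)),speed=.5); st(round(a,1))
E
python3 turn.py 0 12 3
```

```text
grip 14.84 [573.9 119.8  97. ] [-2.   0.1  9.3] [-0.1   0.45  0.02] 58.7 83.3
4.0 15.13 [574.1 119.9  97.2] [-0.3 -0.1  7.1] [-0.02  0.13  0.08] 58.6 84.4
8.0 15.38 [574.1 119.9  97.3] [-1.5  0.7  6.5] [-0.02  0.1   0.08] 58.7 84.4
12.0 15.63 [574.1 119.9  97.3] [-0.8  0.3  6.2] [0.02 0.02 0.02] 58.8 84.3
```

Measured moment is lower than I expected, so I'll check the actual yaw and the picture.

Run:
```python
from h import *
s=bot.read_state(); y=rot(s["tool_rot"])[:,1]; print(np.degrees(np.arctan2(y[1],y[0])),s["effort"],s["joint_positions"],s["moment"])
c=bot.read_camera("scene"); a=cv2.imread("pics/s3.png"); b=cv2.resize(c["image"][180:300,310:440],None,fx=4,fy=4)
f=lambda i: cv2.convertScaleAbs(cv2.resize(i[80:300,200:420],(390,390)),alpha=1.6)
cv2.imwrite("pics/s4.png",np.hstack([f(a),f(b)]))
w=bot.read_camera("wrist")["image"]; cv2.imwrite("w_a.png",w)
```

```text
-88.7617848779026 [-8.58380017e-02 -5.93947291e+01 -2.90749419e+01  6.14977791e-02
 -4.83312900e-02 -2.63987901e-01] [ 1.43403834e-01  5.43422005e-01  1.55635807e+00 -3.39375044e-05
  1.04026264e+00  1.69260650e+00] [0.01539347 0.02244321 0.0164124 ]
```

View pics/s4.png

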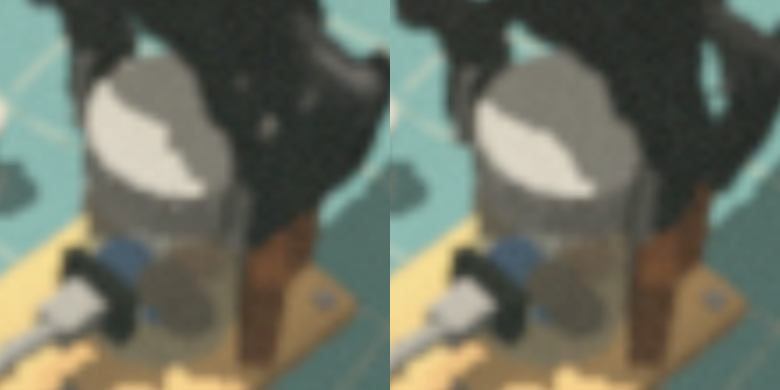

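The buttons inside the jar haven't moved, and joint 6 carries 0.26 N·m of thread load, so I'll keep turning.

```bash
sed -i 's/round(s\["grip_force"\],1))/round(s["grip_force"],1),s["effort"][5].round(3))/' turn.py; python3 turn.py 12 75 9
python3 - <<'E'
from h import *
c=bot.read_camera("scene"); b=cv2.resize(c["image"][180:300,310:440],None,fx=4,fy=4)
cv2.imwrite("pics/s5.png",cv2.convertScaleAbs(cv2.resize(b[80:300,200:420],(390,390)),alpha=1.6))
E
```

```text
19.0 16.01 [574.2 119.9  97.6] [-0.1 -0.1  6.3] [ 0.   -0.02  0.01] 58.8 84.3 -0.4
26.0 16.28 [574.2 119.9  97.7] [-0.3 -0.   5. ] [ 0.03 -0.01  0.11] 58.7 84.3 -0.408
33.0 16.56 [574.2 119.9  97.9] [-0.   0.8  5.9] [-0.02 -0.03  0.05] 58.8 84.3 -0.417
40.0 16.83 [574.1 119.9  98. ] [-0.4 -0.   5.3] [-0.04  0.05  0.01] 58.7 84.3 -0.425
47.0 17.11 [574.1 119.8  98.2] [-0.6 -0.3  4.8] [0.08 0.01 0.04] 58.7 84.2 -0.433
54.0 17.38 [574.1 119.9  98.3] [-0.1  0.4  4.7] [-0.03  0.01  0.08] 58.5 84.2 -0.441
61.0 17.67 [574.1 119.9  98.7] [0.3 0.2 5. ] [0.   0.05 0.04] 58.5 84.3 -0.42
68.0 18.0 [573.9 119.8  99. ] [0.5 0.6 2.9] [ 0.01 -0.15  0.04] 58.6 84.5 -0.441
75.0 18.33 [573.7 119.8  99.2] [ 0.3 -0.3  2.9] [ 0.03 -0.09  0.04] 58.6 84.6 -0.412
```

View pics/s5.png

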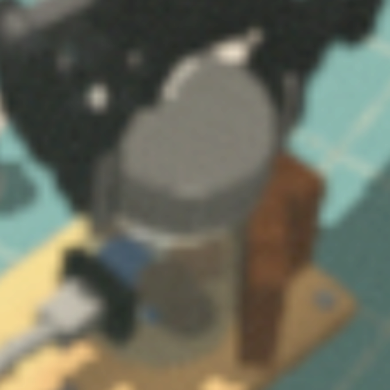

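The jar still hasn't turned (buttons and jaw are the same), and the lateral and axial loads dropped after about 60°, so the thread has let go. Next is a guarded lift.

Run:
```python
from h import *
def st(m): s=bot.read_state(); print(m,round(s["clock"],2),s["ee_pos"].round(1),s["ft_force"].round(1),round(s["grip_width"],1),round(s["grip_force"],1))
X,Y=573.6,119.8
q=down(np.radians(-25.8))
h=bot.servo_line([X,Y,103.5],q,speed=10,until_force=10); st(h)
if not h:
    h=bot.servo_line([X,Y,135],q,speed=40,until_force=12); st(h)
bot.dwell(.3)
s=bot.read_state(); c=bot.read_camera("scene"); W=cloud(c); t=W.reshape(-1,3)
n=t[(np.hypot(t[:,0]-X,t[:,1]-Y)<29)&(t[:,2]>140)&(t[:,2]<155)]
print(len(n),np.median(n[:,2]) if len(n) else 0); print(np.degrees(np.arccos(-rot(s["tool_rot"])[2,2])))
cv2.imwrite("pics/s6.png",cv2.convertScaleAbs(cv2.resize(c["image"][170:300,310:440],None,fx=4.5,fy=4.5),alpha=1.5))
```

```text
False 18.96 [573.5 119.8 103.4] [-0.   0.9 -0.8] 58.7 85.5
False 19.9 [573.5 119.8 134.8] [-1.   0.2 -0.9] 58.8 85.5
292 147.31278249415817
0.013548594308213216
```

View pics/s6.png

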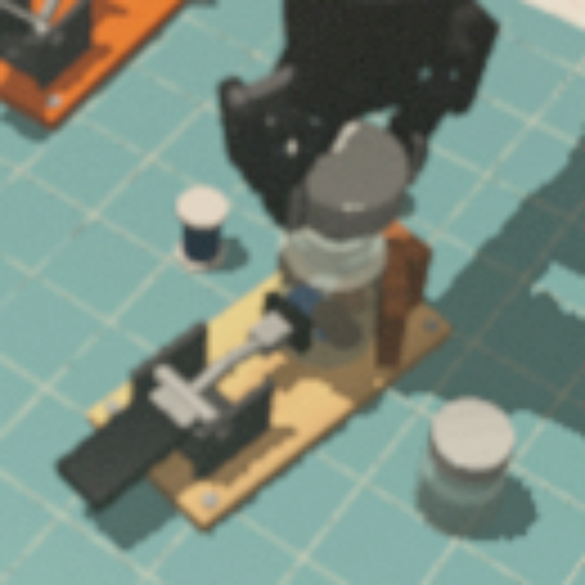

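The cap is free, level and held, with its top at about 147 mm, so its lower edge is about 2 cm above the mouth. The jar is still seated and the lever is down, so I'll hand it in.

```bash
python3 -c "
from rig import bot
print(bot.finish_job())"
```

```text
the job is handed in; nothing more can be done
None
```

I locked the clamp, turned the cap 75° anticlockwise until the thread let go, and handed the job in at about 20 s with the cap held level and centred about 2 cm above the mouth; pictures show the jar unturned and the lever still down.

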